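Free the jammed tube rack from the bench bath

ROBOT

A 6-joint arm with a two-finger parallel gripper is mounted at the origin on the work surface. World frame = base frame: x ahead of the robot, y to its left, z up, the work surface at z = 0. Lengths are in m, angles in rad, forces in N, time in s.
With the tool pointing down it reaches from about 0.25 to 0.775 m from the base axis. Payload 4 kg.
Tool frame: the origin (TCP) lies midway between the tips of the shut fingers; the grasp point (between the pads) lies 19 mm behind it; z points along the fingers, y is the line along which they close (so a half turn about z gives the same grasp; the last joint's range is limited). The gripper opens to 94 mm and grips with 3 to 60 N. Pads are 16 mm wide; open, the fingers measure 119 mm over their backs; the gripper's body (75 mm by 177 mm) begins 78 mm behind the grasp point.
Start: joints at [1.16, 0.087, 1.371, -0, 1.684, -0.103], TCP at [0.167, 0.524, 0.206] pointing down, gripper open.
Joint ranges: [-3.1, 3.1], [-0.76, 2.03], [0.27, 2.55], [-1.08, 4.22], [0.17, 2.65], [-2.57, 2.57]. Speed limits (rad/s): [2.79, 2.79, 3.14, 3.14, 3.14, 3.14].

INTERFACE

Orientations are given as [roll, pitch, yaw] about the fixed x, y, z axes, in that order (R = Rz(yaw) Ry(pitch) Rx(roll)).
In Python, from bench import get_obs, snapshot, close_job gives the robot as it stands. The module is installed in compiled form; this text tells all that it offers.
- The arm moves only by the tool drive_tool, never from a script. Its argument "commands" is a list of rows, each a list of 6 numbers: the shift along the tool's x, y, z in units of 0.04 m (1.0 is 0.04 m), then the turn, a rotation vector about the tool's x, y, z in units of 0.1 rad (1.0 is 0.1 rad). In form: [[dx, dy, dz, wx, wy, wz], ...]. A call has 1 to 20 rows; each row shifts and turns the commanded pose from where the row before left it, along the tool's axes as they then stand; what a row does not reach is not made up. A row lasts 1/8 s, in which the tool goes at most 62.5 mm and 10.7 degrees, less where a joint would pass 70% of its speed; a pose out of reach is approached as far as the arm can. A call with a number of a shift or a turn outside -1 to 1 is refused whole. A call with a gripper value outside its range is refused whole. "gripper" is the closure, from 0 (fully open) to 1 (shut), set as the call begins (left out, the last holds). The fingers move at their own pace and stop on an object; the grip force is fixed at half the most. Time passes only in rows, so rows that do not move let the fingers close. It gives the time, the measured TCP pose, the force, the opening and the grip force at its end, in the units of the state.
- get_obs(): the state, without advancing time (a new reading comes with each control period).
- snapshot(name): name is "side" or "top"; returns a dict with "image" (400x640x3 uint8, blue, green, red), "range_z" (400x640 float32, m along the optical axis (not along the pixel's ray), 0 where there is no reading), "fx", "fy", "cx", "cy" (pixels), "k1" (the pictures are not rectified: a ray, as slopes to the right and down, at radius r is drawn at 1 + k1 r^2 times it, then the intrinsics apply), "rvec" (rotation vector, rad) and "tvec" (3), from world to camera coordinates, as OpenCV has them. Camera axes: x right, y down, z forward; pixel columns grow to the right and rows downward; lengths in m; the calibration is good to about 2 mm. A picture is of the moment at which its call begins.
- close_job(): hands the job in; it is judged then, once.
The state is a dict: "time": time; "joint_positions": joint angles; "qvel": joint speeds; "joint_torque": joint torques, N m; "tool_pos": TCP position; "ee_rot": TCP orientation; "wrist_force": force on the tool from outside, world axes, zero at the start; "wrist_torque": the same for the moment, N m; "width": finger opening in m; "finger_force": force on a finger pad.
Only numpy, scipy, OpenCV 4.12 (cv2) and the standard library are available. Lean on these libraries where they do the work, as an engineer would, in place of code of your own. Each camera call takes 0.05 s, during which the arm holds its last target. There are 200 camera calls.

TASK

The blue tube rack has slipped in the drained bench bath and is jammed aslant, its raised end caught under the bath's red lip. Take it by its white handle, turn it level down inside the bath, below the lip, so that it comes free without being forced, then lift it out and set it down upright on the middle of the orange mat; do not let it fall, and leave the grey spare rack where it stands.

Things in the scene. Friction and masses are not known exactly. Their poses are not given: they have to be found in the camera images.
- rack_grip (a point): Handle centre of the blue tube rack (green caps), in the rack's frame: x lengthwise, z out of its top. Block 110 (x) x 66 (y) x 25 mm high, underside 80 below this point, caps 10 above it; 250 g. White handle plate 44 (x) x 10 (y), 20 below to 22 above this point. It starts leaning 20 deg: +x end raised on the bath's rail under the lip, -x end on the floor, handle leaning to -x.
- bath_lip (a point): White open bath, fixed, level; point: mid of the red lip's lower inner edge, 69 up; x outward along the bath. Inside, from here: x -132 to 26, y +-50, floor z -64, rim z 5; walls 8. Lip (5 thick) and, below it, a rail (top z -34) cover x 0 to 26. Rib x -101 to -91, top z -56, holds the rack's low end. Turn level, raising the handle 12: the end clears the rib. Then centre at x -66, lift.
- mat: Orange square bench mat, fixed, 200 x 200 x 4 mm thick; origin at the centre of its underside, on the bench. The rack goes on its middle, any way round.
- spare_grip (a point): Handle centre of the spare rack: same shape and frame, but grey with yellow caps, standing loose and level on the bench, this point 80 mm up. Leave it alone.

How it is judged:
On the way, in this order (a step that is already met when the one before it is completed fails the run):
1. the rack is level (within 10 degrees) inside the bath, its top more than 4 mm below the lip (angle between rack_grip's own z axis and vertical below 0.175 rad and z of bath_lip in the frame of rack_grip above -0.051 m and x of rack_grip in the frame of bath_lip below -0.03 m and horizontal distance between rack_grip and bath_lip below 0.09 m), for 0.1 s.
2. the rack is lifted out, its underside above the rim of the bath (z of rack_grip in the frame of bath_lip above 0.091 m), for 0.05 s.
At the end, for the whole second after the job is handed in: the blue rack stands upright (within 6 degrees), released and at rest on the orange mat, its middle within 30 mm of the mat's middle; the spare rack is within 20 mm of where it stood (horizontal distance between rack_grip and mat below 0.03 m and angle between rack_grip's own z axis and vertical below 0.1 rad and height (world z) of rack_grip below 0.09 m and linear speed of rack below 0.02 m/s and distance of spare_grip from where it was at the start of the episode below 0.02 m); the robot touches nothing.
It fails at once if the rack is forced against the bath (more than 40 N) (contact force between rack and tub above 40 N).
It fails at once if the rack is let fall (faster than 0.5 m/s, out of the fingers) (linear speed of rack above 0.5 m/s and contact force between the fingers and rack below 0.3 N).
It fails at once if the spare rack is moved by more than 20 mm (distance of spare_grip from where it was at the start of the episode above 0.02 m).
It also fails if it takes over 45 s, if anything falls off the work surface, if the arm or the gripper's body presses on something with over 40 N, if the wrist force passes 120 N, or if a joint passes its speed limit or range.

## Working session

There is one attempt and no reset: what is moved stays moved. The work goes in short steps, Python scripts to look and compute and a tool call to move; the robot and the scene stay as the last step left them, time stands still between calls to the robot, and variables do not carry over. Pictures are saved under pics/ and viewed, at most 10 in all, crops included, and the job is handed in when it is done.

Besides the shell and the picture viewer there is one more tool, called after "Request:" as name(argument=value, ...) on one line, values as JSON. drive_tool: Moves the arm, as the interface text tells. Its arguments: {"type":"object","properties":{"commands":{"type":"array"},"gripper":{"type":"number"}},"required":["commands"]}

```bash
mkdir -p pics; cat > h.py <<'E'
import numpy as np, cv2, pickle
from bench import get_obs, snapshot, close_job
from scipy.spatial.transform import Rotation as Rn
def snap(n,f=None):
    s=snapshot(n); pickle.dump(s,open(n+'.pkl','wb'))
    if f: cv2.imwrite('pics/'+f,s['image'])
    return s
def cloud(s):
    K=np.array([[s['fx'],0,s['cx']],[0,s['fy'],s['cy']],[0,0,1.]])
    h,w=s['range_z'].shape; u,v=np.meshgrid(np.arange(w),np.arange(h))
    p=np.stack([u,v],-1).reshape(-1,1,2).astype(float)
    n=cv2.undistortPointsIter(p,K,np.array([s['k1'],0,0,0.]),None,None,(3,50,1e-9)).reshape(h,w,2)
    z=s['range_z'][...,None]; c=np.concatenate([n*z,z],-1)
    R=cv2.Rodrigues(np.array(s['rvec'],float))[0]
    return (c-np.array(s['tvec']).ravel())@R
E
python3 - <<'E'
from h import *
for n in('top','side'):
    s=snap(n,n+'0.png'); print(n,s['fx'],s['k1'],-cv2.Rodrigues(np.array(s['rvec'],float))[0].T@np.array(s['tvec']).ravel())
print(get_obs())
E
```

```text
top 473.5679437363829 -0.023419066440417958 [0.20467605 0.01734417 1.6822496 ]
side 385.96500366909595 -0.09294968968049928 [0.36615133 0.81177106 1.10491632]
{'time': 0.1, 'joint_positions': array([ 1.15991818e+00,  8.79056549e-02,  1.37206744e+00, -2.58242997e-05,
        1.68360373e+00, -1.03081797e-01]), 'qvel': array([ 0.00050056, -0.00162194, -0.00357207, -0.0004285 , -0.00091197,
        0.00111257]), 'joint_torque': array([ 1.50386633e-03, -3.41256702e+01, -3.03300297e+01,  7.19020329e-02,
        3.04406835e-02, -7.53851509e-05]), 'tool_pos': array([0.16643667, 0.52370458, 0.2044259 ]), 'ee_rot': array([-3.13961638e+00, -1.78639425e-04,  2.83379325e+00]), 'wrist_force': array([ 0.27455626,  0.91678225, -0.24228371]), 'wrist_torque': array([ 2.37393922e-02, -3.13529381e-02, -2.52496683e-05]), 'finger_force': 0.0, 'width': 0.09401092657453576}
```

View pics/top0.png

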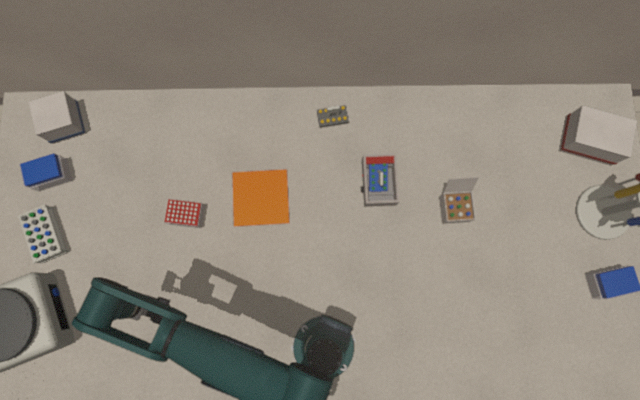

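View pics/side0.png

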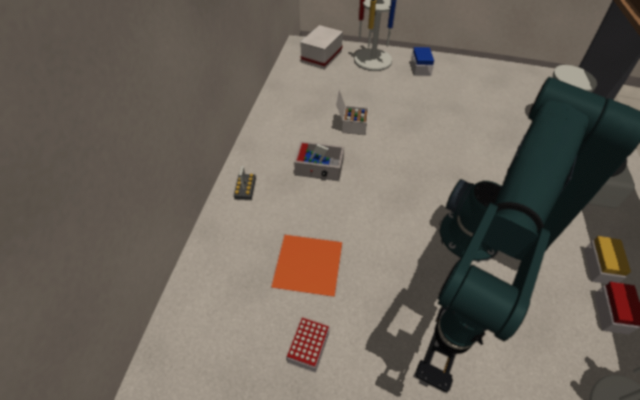

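Top view: the bath is at about (380,180) with its red lip at the upper (far) end at (380,160). The white handle is at (381,178), the mat at (261,198) and the spare rack at (333,116). The side view agrees. Next I'll measure them.

```bash
python3 - <<'E'
from h import *
for n in('top','side'):
    s=pickle.load(open(n+'.pkl','rb')); P=cloud(s); hsv=cv2.cvtColor(s['image'],cv2.COLOR_BGR2HSV)
    H,S,V=[hsv[...,i].astype(int) for i in range(3)]
    roi=lambda a,b,c,d:(P[...,0]>a)&(P[...,0]<b)&(P[...,1]>c)&(P[...,1]<d)&(s['range_z']>0)
    B=roi(.4,.75,-.3,-.05)
    ms={'mat':(H>5)&(H<18)&(S>180)&roi(.3,.75,.0,.5),'lip':((H<6)|(H>174))&(S>130)&B,
     'blue':(H>95)&(H<115)&(S>130)&B,'green':(H>40)&(H<85)&(S>80)&B,
     'tubhi':B&(P[...,2]>.06)&(P[...,2]<.085),'hand':B&(P[...,2]>.085)}
    for k,m in ms.items():
        q=P[m]
        if len(q)<3: print(n,k,len(q)); continue
        r=cv2.minAreaRect((q[:,:2]*1000).astype(np.float32))
        print(n,k,len(q),'mean',q.mean(0).round(4),'z',np.percentile(q[:,2],[2,50,98]).round(4),'rect',np.round(r[0],1),np.round(r[1],1),round(r[2],1))
    im=s['image']
    u,v=(380,180) if n=='top' else (320,160)
    c=im[v-40:v+40,u-50:u+50]; cv2.imwrite(f'pics/{n}_c.png',cv2.resize(c,None,fx=7,fy=7,interpolation=cv2.INTER_CUBIC))
E
python3 -c "
import cv2,numpy as np
a=[cv2.imread('pics/%s_c.png'%n) for n in('top','side')]
a=[cv2.resize(x,(400,320)) for x in a]
cv2.imwrite('pics/c0.png',np.hstack(a))"
```

```text
top mat 2742 mean [0.5226 0.2185 0.0039] z [-0.0045  0.0039  0.012 ] rect [523.9 218.7] [193.  192.9] 2.6
top lip 163 mean [ 0.6376 -0.2083  0.074 ] z [0.0662 0.0739 0.0812] rect [ 638.7 -208.2] [24.3 95.8] 1.3
top blue 187 mean [ 0.5815 -0.1996  0.0458] z [0.0261 0.0451 0.0661] rect [ 579.1 -204.3] [87.2 59.2] 1.2
top green 56 mean [ 0.5782 -0.2034  0.0543] z [0.0328 0.0555 0.0729] rect [ 581.8 -204.4] [83.7 47.1] 0.7
top tubhi 708 mean [ 0.5911 -0.2096  0.0721] z [0.0608 0.0728 0.0812] rect [ 570.9 -211.3] [178.1 117.8] 1.2
top hand 68 mean [ 0.5654 -0.2067  0.1115] z [0.0861 0.1145 0.1274] rect [ 602.1 -217.5] [ 82.1 104.4] 42.1
side mat 3088 mean [0.5227 0.2237 0.0022] z [-0.0028  0.0022  0.0069] rect [523.8 218.3] [191.7 195.8] 2.7
side lip 106 mean [ 0.6377 -0.2076  0.0713] z [0.0662 0.0716 0.0748] rect [ 637.5 -209.2] [24.  94.4] 1.9
side blue 103 mean [ 0.5861 -0.2093  0.0453] z [0.0273 0.0454 0.0624] rect [ 582.  -203.5] [53.4 83.1] 83.3
side green 14 mean [ 0.5848 -0.2105  0.0558] z [0.0375 0.0624 0.0689] rect [ 580.5 -203. ] [82.3 50.1] 3.0
side tubhi 564 mean [ 0.5882 -0.2027  0.0698] z [0.0607 0.0705 0.0783] rect [ 574.  -207.8] [175.9 124.4] 1.0
side hand 102 mean [ 0.5679 -0.2011  0.1037] z [0.086  0.1036 0.1222] rect [ 567.6 -202.6] [52.9 15.9] 4.0
```

View pics/c0.png

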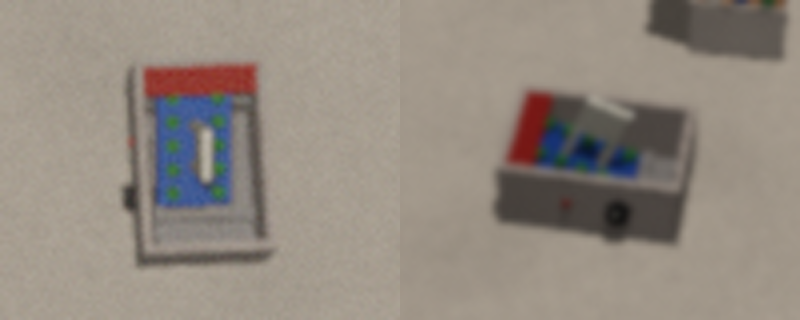

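```bash
cat >> h.py <<'E'
def delta(pos,R):
    "shift (units .04) and turn (units .1) in the present tool axes to reach pos,R"
    o=get_obs(); R0=Rn.from_euler('xyz',o['ee_rot'])
    d=R0.inv().apply(np.array(pos)-o['tool_pos'])/.04; w=(R0.inv()*R).as_rotvec()/.1
    print('t',o['time'],'pos',o['tool_pos'].round(4),'rot',o['ee_rot'].round(4),'F',o['wrist_force'].round(1),'w',round(o['width'],4),o['finger_force'])
    print('shift',d.round(2),'turn',w.round(2))
def tool(yaw,tilt): # tilt about rack y: tool z leans to +x
    return Rn.from_euler('z',yaw)*Rn.from_euler('y',-tilt)*Rn.from_euler('z',np.pi)*Rn.from_euler('x',np.pi)
E
python3 - <<'E'
from h import *
for n in('top','side'):
    s=pickle.load(open(n+'.pkl','rb')); P=cloud(s); hsv=cv2.cvtColor(s['image'],cv2.COLOR_BGR2HSV)
    m=(P[...,2]>.09)&(P[...,0]>.51)&(P[...,0]<.61)&(P[...,1]>-.235)&(P[...,1]<-.17)&(hsv[...,2]>150)&(hsv[...,1]<70)
    q=P[m]; c=q.mean(0); sl=np.polyfit(q[:,0],q[:,1],1)
    print(n,len(q),c.round(4),'slope',sl[0],'y rng',np.percentile(q[:,1],[5,95]),'x rng',np.percentile(q[:,0],[2,98]),np.percentile(q[:,2],[5,50,95]))
print(tool(.022,0).as_euler('xyz'))
print('turn then approach:'); delta([.5737-.342*.08,-.204,.081+.075],tool(.022,.349))
o=get_obs(); R=tool(.022,0); print(R.inv().apply(np.array([.546,-.204,.17])-o['tool_pos'])/.04, (Rn.from_euler('xyz',o['ee_rot']).inv()*R).as_rotvec()/.1)
E
```

```text
top 30 [ 0.5618 -0.2051  0.1184] slope 0.05925143373557066 y rng [-0.20833196 -0.20137915] x rng [0.54335886 0.57702506] [0.10938338 0.11878436 0.12626986]
side 4 [ 0.5731 -0.2057  0.1216] slope 0.3840391792957403 y rng [-0.20803063 -0.20429001] x rng [0.56910396 0.57576349] [0.11880495 0.12123809 0.12483991]
[ 3.14159265  0.         -3.11959265]
turn then approach:
t 0.1 pos [0.1664 0.5237 0.2044] rot [-3.1396e+00 -2.0000e-04  2.8338e+00] F [ 0.3  0.9 -0.2] w 0.094 0.0
shift [-14.56 -14.46   1.24] turn [-0.59 -3.46 -3.26]
[ -9.08658167 -18.396955     0.86064756] [-0.0192887  -0.00502904 -3.29799123]
```

Request:
drive_tool(commands=[[0,0,0,0,0,-0.84],[0,0,0,0,0,-0.84],[0,0,0,0,0,-0.84],[0,0,0,0,0,-0.84],[-0.4,-0.9,0,0,0,0],[-0.4,-0.9,0,0,0,0],[-0.4,-0.9,0,0,0,0],[-0.4,-0.9,0,0,0,0],[-0.4,-0.9,0,0,0,0],[-0.4,-0.9,0,0,0,0],[-0.4,-0.9,0,0,0,0],[-0.4,-0.9,0,0,0,0],[-0.4,-0.9,0,0,0,0],[-0.4,-0.9,0,0,0,0],[-0.4,-0.9,0,0,0,0],[-0.4,-0.9,0,0,0,0],[-0.4,-0.9,0,0,0,0],[-0.4,-0.9,0,0,0,0],[-0.4,-0.9,0,0,0,0],[-0.4,-0.9,0,0,0,0]])

```text
time: 2.6
tool_pos: [0.4389, -0.0456, 0.205]
ee_rot: [3.141, -0.001, -3.114]
wrist_force: [0.5, -0.5, 0.7]
width: 0.094
finger_force: 0.0
```

Request:
drive_tool(commands=[[-0.4,-0.9,0,0,0,0],[-0.4,-0.9,0,0,0,0],[-0.4,-0.9,0,0,0,0],[-0.4,-0.9,0,0,0,0],[0,0,0,0,-0.87,0],[0,0,0,0,-0.87,0],[0,0,0,0,-0.87,0],[0,0,0,0,-0.88,0],[0,0,0,0,0,0],[0,0,0,0,0,0]])

```text
time: 3.85
tool_pos: [0.507, -0.1866, 0.2055]
ee_rot: [3.142, 0.348, -3.113]
wrist_force: [0.7, 0.2, 0.0]
width: 0.0939
finger_force: 0.0
```

```bash
python3 - <<'E'
from h import *
print('pre');delta([.5737-.342*.06,-.205,.081+.056],tool(.03,.349))
print('grasp');delta([.5737,-.205,.081],tool(.03,.349))
E
```

```text
pre
t 3.85 pos [ 0.507  -0.1866  0.2055] rot [ 3.1415  0.3482 -3.1135] F [0.7 0.2 0. ] w 0.0939 0.0
shift [-0.49 -0.49  2.  ] turn [-0.01 -0.01 -0.02]
grasp
t 3.85 pos [ 0.507  -0.1866  0.2055] rot [ 3.1415  0.3482 -3.1135] F [0.7 0.2 0. ] w 0.0939 0.0
shift [-0.49 -0.51  3.49] turn [-0.01 -0.01 -0.02]
```

Request:
drive_tool(commands=[[-0.25,-0.25,0.5,0,0,0],[-0.24,-0.25,0.5,0,0,0],[0,0,0.5,0,0,0],[0,0,0.5,0,0,0],[0,0,0.5,0,0,0],[0,0,0.5,0,0,0],[0,0,0.5,0,0,0],[0,0,0,0,0,0],[0,0,0,0,0,0]])

```text
time: 4.97
tool_pos: [0.5743, -0.2047, 0.0812]
ee_rot: [-3.141, 0.349, -3.113]
wrist_force: [-0.0, -0.3, -0.8]
width: 0.0943
finger_force: 0.0
```

```bash
python3 - <<'E'
from h import *
delta([.5737,-.205,.081],tool(.03,.349))
a=snap('top')['image'][135:215,330:430]; b=snap('side')['image'][110:200,265:375]
cv2.imwrite('pics/g1.png',np.hstack([cv2.resize(x,(400,320),interpolation=2) for x in(a,b)]))
E
```

```text
t 4.975 pos [ 0.5743 -0.2047  0.0812] rot [-3.1413  0.3493 -3.1127] F [-0.  -0.3 -0.8] w 0.0943 0.0
shift [ 0.02 -0.01  0.  ] turn [-0.01  0.   -0.01]
```

View pics/g1.png

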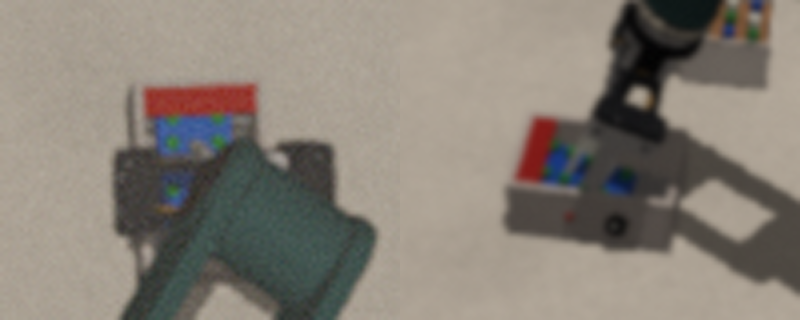

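The gripper straddles the handle at about (190,155) in the top crop, and nothing is touching. I'll close it.

Request:
drive_tool(commands=[[0,0,0,0,0,0],[0,0,0,0,0,0],[0,0,0,0,0,0],[0,0,0,0,0,0],[0,0,0,0,0,0],[0,0,0,0,0,0],[0,0,0,0,0,0],[0,0,0,0,0,0]], gripper=1)

```text
time: 6.08
tool_pos: [0.5737, -0.2046, 0.0806]
ee_rot: [3.141, 0.349, -3.113]
wrist_force: [0.2, 0.1, 0.2]
width: 0.0171
finger_force: 0.0
```

Request:
drive_tool(commands=[[0,0,0,0,0,0],[0,0,0,0,0,0],[0,0,0,0,0,0],[0,0,0,0,0,0]])

```text
time: 6.58
tool_pos: [0.5736, -0.2047, 0.0805]
ee_rot: [-3.141, 0.349, -3.113]
wrist_force: [-0.2, -1.1, -0.9]
width: 0.0099
finger_force: 30.0
```

```bash
cat > plan.py <<'E'
from h import *
# waypoints: theta deg, grip x in lip frame (mm), lift h (mm)
W=[(20,-57.7,0),(18.5,-61,1.5),(15,-62,6.5),(10,-65,9.5),(5,-66,12),(0,-66,13)]
def corner(t,g,h):
    t=np.radians(t); R=np.array([[np.cos(t),-np.sin(t)],[np.sin(t),np.cos(t)]])
    return {k:(R@np.array(c)+[g,99+h]).round(1) for k,c in dict(low=(-55,-80),hib=(55,-80),hit=(55,-55),cap=(45,-45)).items()}
for w in W: print(w,corner(*w))
o=get_obs(); p=np.array(o['tool_pos']); R=Rn.from_euler('xyz',o['ee_rot']); print(p,o['width'],o['finger_force'],o['wrist_force'])
G0=p-R.apply([0,0,.019]); ax=np.array([np.cos(.022),np.sin(.022),0])
c=np.array(p);Rc=R
for a,b in zip(W,W[1:]):
    n=1
    Gt=G0+ax*(b[1]-W[0][1])/1e3+[0,0,b[2]/1e3]
    Rt=Rn.from_rotvec([0,0,0])
    Rt=R*Rn.from_rotvec([0,np.radians(20-b[0]),0]); T=Gt+Rt.apply([0,0,.019])
    print(b,'shift',(Rc.inv().apply(T-c)/.04).round(3),'turn',((Rc.inv()*Rt).as_rotvec()/.1).round(2),'T',T.round(4)); c,Rc=T,Rt
E
python3 plan.py
```

```text
(20, -57.7, 0) {'low': array([-82.,   5.]), 'hib': array([21.3, 42.6]), 'hit': array([12.8, 66.1]), 'cap': array([-0. , 72.1])}
(18.5, -61, 1.5) {'low': array([-87.8,   7.2]), 'hib': array([16.5, 42.1]), 'hit': array([ 8.6, 65.8]), 'cap': array([-4. , 72.1])}
(15, -62, 6.5) {'low': array([-94.4,  14. ]), 'hib': array([11.8, 42.5]), 'hit': array([ 5.4, 66.6]), 'cap': array([-6.9, 73.7])}
(10, -65, 9.5) {'low': array([-105.3,   20.2]), 'hib': array([ 3.1, 39.3]), 'hit': array([-1.3, 63.9]), 'cap': array([-12.9,  72. ])}
(5, -66, 12) {'low': array([-113.8,   26.5]), 'hib': array([-4.2, 36.1]), 'hit': array([-6.4, 61. ]), 'cap': array([-17.2,  70.1])}
(0, -66, 13) {'low': array([-121.,   32.]), 'hib': array([-11.,  32.]), 'hit': array([-11.,  57.]), 'cap': array([-21.,  67.])}
[ 0.57356617 -0.20474189  0.08053807] 0.009916571247533755 29.99575763940811 [-0.20846377 -1.07219706 -0.93629657]
(18.5, -61, 1.5) shift [ 0.077  0.001 -0.064] turn [ 0.    0.26 -0.  ] T [ 0.5698 -0.2048  0.0819]
(15, -62, 6.5) shift [ 0.013  0.    -0.127] turn [ 0.    0.61 -0.  ] T [ 0.5677 -0.2049  0.0865]
(10, -65, 9.5) shift [ 0.094  0.    -0.094] turn [ 0.    0.87 -0.  ] T [ 0.5631 -0.205   0.0892]
(5, -66, 12) shift [ 0.055  0.    -0.068] turn [ 0.    0.87 -0.  ] T [ 0.5604 -0.2051  0.0915]
(0, -66, 13) shift [ 0.039 -0.    -0.027] turn [-0.    0.87 -0.  ] T [ 0.5588 -0.2051  0.0924]
```

Request:
drive_tool(commands=[[0.04,0,-0.03,0,0.13,0],[0.04,0,-0.03,0,0.13,0],[0.007,0,-0.063,0,0.3,0],[0.006,0,-0.064,0,0.3,0],[0,0,0,0,0,0]])

```text
time: 7.2
tool_pos: [0.5678, -0.2048, 0.0865]
ee_rot: [-3.141, 0.261, -3.112]
wrist_force: [-0.5, 0.3, -2.9]
width: 0.0102
finger_force: 30.0
```

Only the rack's own weight shows on the wrist (about 2.5 N), so nothing is binding. I'll carry on with the turn.

Request:
drive_tool(commands=[[0.047,0,-0.047,0,0.435,0],[0.047,0,-0.047,0,0.435,0],[0.028,0,-0.034,0,0.435,0],[0.027,0,-0.034,0,0.435,0],[0.02,0,-0.014,0,0.435,0],[0.02,0,-0.014,0,0.435,0],[0,0,0,0,0,0],[0,0,0,0,0,0],[0,0,0,0,0,0]])

```text
time: 8.32
tool_pos: [0.5585, -0.2051, 0.0925]
ee_rot: [3.141, 0.002, -3.114]
wrist_force: [1.1, -0.1, -2.6]
width: 0.0097
finger_force: 30.0
```

```bash
python3 - <<'E'
from h import *
a=snap('top')['image'][135:215,330:430]; b=snap('side')['image'][110:200,265:375]
cv2.imwrite('pics/g2.png',np.hstack([cv2.resize(x,(400,320),interpolation=2) for x in(a,b)]))
E
```

```text
(no output)
```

View pics/g2.png

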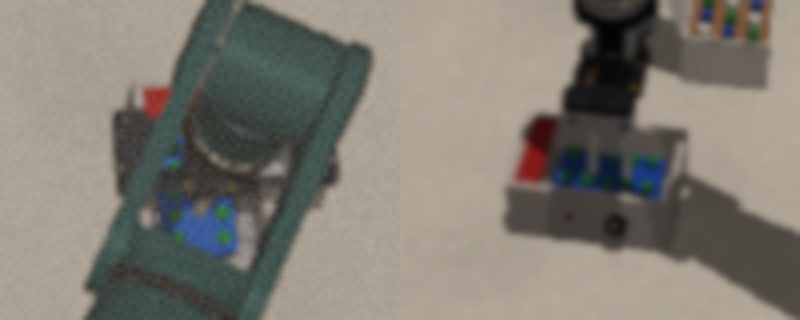

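The side crop shows the rack level, with its blue row parallel to the rim and the lip end at (560,165), clear of the red lip. Now I'll lift it straight up.

Request:
drive_tool(commands=[[0,0,-0.1,0,0,0],[0,0,-0.2,0,0,0],[0,0,-0.2,0,0,0],[0,0,-0.3,0,0,0],[0,0,-0.4,0,0,0],[0,0,-0.4,0,0,0],[0,0,-0.4,0,0,0],[0,0,-0.4,0,0,0],[0,0,-0.4,0,0,0],[0,0,-0.3,0,0,0],[0,0,-0.2,0,0,0],[0,0,0,0,0,0]])

```text
time: 9.93
tool_pos: [0.559, -0.2052, 0.2252]
ee_rot: [-3.141, 0.003, -3.113]
wrist_force: [0.4, 0.5, -2.2]
width: 0.0098
finger_force: 30.0
```

```bash
python3 - <<'E'
from h import *
delta([.5235,.2185,.221],tool(.03,0))
b=snap('side','g3.png')
P=cloud(b); hsv=cv2.cvtColor(b['image'],cv2.COLOR_BGR2HSV)
m=(abs(hsv[...,0].astype(int)-105)<10)&(hsv[...,1]>130)&(P[...,0]>.45)&(P[...,0]<.68)&(P[...,1]>-.28)&(P[...,1]<-.12)&(P[...,2]>.08)
q=P[m]; print(len(q),q.mean(0),np.ptp(q,0)); print('plane',np.linalg.lstsq(np.c_[q[:,:2]-q[:,:2].mean(0),np.ones(len(q))],q[:,2],rcond=None)[0])
cv2.imwrite('pics/g3.png',cv2.resize(b['image'][60:210,240:400],(640,600),interpolation=2))
E
```

```text
t 9.925 pos [ 0.559  -0.2052  0.2252] rot [-3.1412e+00  3.0000e-03 -3.1134e+00] F [ 0.4  0.5 -2.2] w 0.0098 29.998989701271057
shift [ 0.59 10.61  0.1 ] turn [-0.    0.03 -0.02]
327 [ 0.55468815 -0.18935809  0.18492421] [0.10246674 0.07062944 0.03359445]
plane [ 0.00250911 -0.13021284  0.18492421]
```

View pics/g3.png

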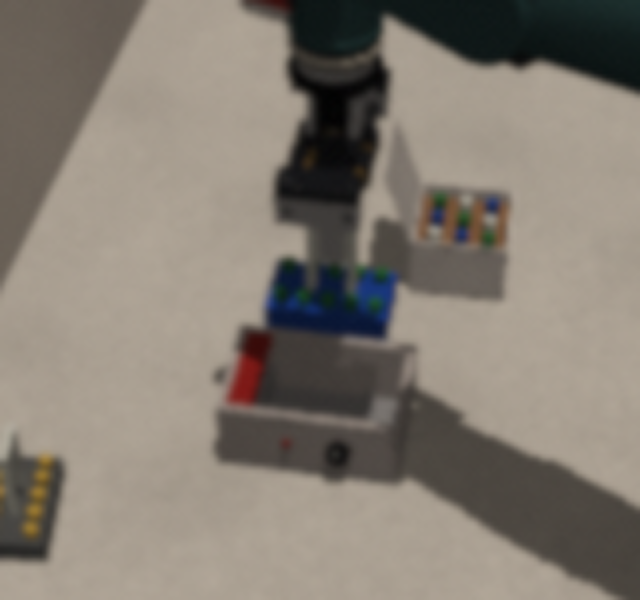

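The rack is out of the bath, hanging level at (330,295) in the crop, and the spare rack is untouched at bottom left. I'll carry it over to the mat.

Request:
drive_tool(commands=[[0,0.2,0,0,0,0],[0.03,0.4,0,0,0,0],[0.03,0.6,0,0,0,0],[0.03,0.6,0,0,0,0],[0.03,0.6,0,0,0,0],[0.03,0.6,0,0,0,0],[0.03,0.6,0,0,0,0],[0.03,0.6,0,0,0,0],[0.03,0.6,0,0,0,0],[0.03,0.6,0,0,0,0],[0.03,0.6,0,0,0,0],[0.03,0.6,0,0,0,0],[0.03,0.6,0,0,0,0],[0.03,0.6,0,0,0,0],[0.03,0.6,0,0,0,0],[0.03,0.6,0,0,0,0],[0.03,0.6,0,0,0,0],[0.03,0.6,0,0,0,0],[0,0.4,0,0,0,0],[0,0,0,0,0,0]])

```text
time: 12.48
tool_pos: [0.5257, 0.2196, 0.2245]
ee_rot: [-3.142, 0.002, -3.111]
wrist_force: [0.6, -0.4, -2.7]
width: 0.01
finger_force: 30.0
```

Request:
drive_tool(commands=[[0,0,0.3,0,0,0],[0,0,0.4,0,0,0],[0,0,0.4,0,0,0],[0,0,0.4,0,0,0],[0,0,0.4,0,0,0],[0,0,0.4,0,0,0],[0,0,0.4,0,0,0],[0,0,0.4,0,0,0],[0,0,0.3,0,0,0],[0,0,0.2,0,0,0],[0,0,0.2,0,0,0],[0,0,0,0,0,0]])

```text
time: 13.98
tool_pos: [0.5263, 0.2181, 0.072]
ee_rot: [-3.141, 0.001, -3.113]
wrist_force: [0.1, -0.3, -3.4]
width: 0.0098
finger_force: 30.0
```

Request:
drive_tool(commands=[[0,0,0.04,0,0,0],[0,0,0.04,0,0,0],[0,0,0.04,0,0,0],[0,0,0.03,0,0,0],[0,0,0,0,0,0]])

```text
time: 14.6
tool_pos: [0.5266, 0.2182, 0.0664]
ee_rot: [3.142, 0.002, -3.113]
wrist_force: [-0.2, -0.5, -3.3]
width: 0.0097
finger_force: 30.0
```

Request:
drive_tool(commands=[[0,0,0.02,0,0,0],[0,0,0,0,0,0]])

```text
time: 14.85
tool_pos: [0.5267, 0.2182, 0.0657]
ee_rot: [3.142, 0.002, -3.113]
wrist_force: [-0.8, 0.0, -3.9]
width: 0.0097
finger_force: 30.0
```

Request:
drive_tool(commands=[[0,0,0.025,0,0,0],[0,0,0,0,0,0]])

```text
time: 15.1
tool_pos: [0.5268, 0.2183, 0.065]
ee_rot: [3.141, 0.002, -3.113]
wrist_force: [-0.3, 0.7, -2.2]
width: 0.0101
finger_force: 30.0
```

Request:
drive_tool(commands=[[0,0,0.025,0,0,0],[0,0,0,0,0,0]])

```text
time: 15.35
tool_pos: [0.527, 0.2183, 0.0649]
ee_rot: [3.141, 0.003, -3.113]
wrist_force: [-0.2, -1.0, 4.0]
width: 0.0099
finger_force: 30.0
```

The wrist force rose to +4 N at TCP z = 0.065, as expected for the rack reaching the mat. I'll release it and withdraw straight up.

Request:
drive_tool(commands=[[0,0,0,0,0,0],[0,0,0,0,0,0],[0,0,0,0,0,0],[0,0,0,0,0,0],[0,0,0,0,0,0],[0,0,0,0,0,0],[0,0,0,0,0,0]], gripper=0)

```text
time: 16.23
tool_pos: [0.5267, 0.2182, 0.0638]
ee_rot: [3.141, 0.002, -3.113]
wrist_force: [-0.6, -0.2, -0.9]
width: 0.0763
finger_force: 0.0
```

Request:
drive_tool(commands=[[0,0,-0.2,0,0,0],[0,0,-0.4,0,0,0],[0,0,-0.6,0,0,0],[0,0,-0.8,0,0,0],[0,0,-0.8,0,0,0],[0,0,-0.8,0,0,0],[0.5,0,-0.4,0,0,0],[0.8,0,0,0,0,0],[0.8,0,0,0,0,0],[0.8,0,0,0,0,0],[0,0,0,0,0,0],[0,0,0,0,0,0]])

```text
time: 17.73
tool_pos: [0.4113, 0.215, 0.2246]
ee_rot: [3.141, 0.004, -3.113]
wrist_force: [0.1, -0.5, 0.0]
width: 0.0936
finger_force: 0.0
```

```bash
python3 - <<'E'
from h import *
b=snap('side')
P=cloud(b); hsv=cv2.cvtColor(b['image'],cv2.COLOR_BGR2HSV)
m=(abs(hsv[...,0].astype(int)-105)<10)&(hsv[...,1]>130)&(abs(P[...,0]-.52)<.12)&(abs(P[...,1]-.22)<.12)
q=P[m]; print(len(q),(q.min(0)+q.max(0))/2,np.ptp(q,0),q[:,2].max())
cv2.imwrite('pics/g4.png',cv2.resize(b['image'][150:350,200:440],(720,600),interpolation=2))
E
```

```text
385 [0.52608316 0.22398056 0.02708374] [0.10127795 0.06504809 0.02493494] 0.03955120830977666
```

View pics/g4.png

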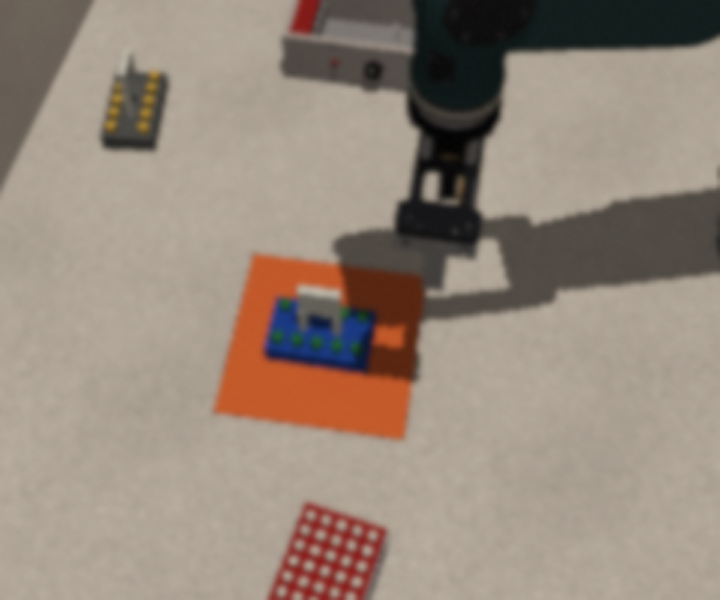

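The rack stands upright on the middle of the mat, at (320,330) in the crop. The gripper is clear and the spare rack at (135,110) has not moved.

```bash
python3 -c "
from bench import close_job; print(close_job())"
```

```text
the job is handed in; nothing more can be done
None
```

The blue rack was turned level and lifted free of the bath with no sign of forcing, then set down upright about 6 mm from the middle of the orange mat; the spare rack was left alone, and the job is handed in at about 18 s, though no verdict came back.

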